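# Shift the rolling mill from second into third gear

### The arm

A 7-joint arm with a two-finger parallel gripper is mounted at the origin on a cart in front of the work surface, level with it; the furniture and walls round the work are solid. World frame = base frame: x ahead of the robot, y to its left, z up, the work surface at z = 0. Lengths are in m, angles in rad, forces in N, time in s.
With the tool pointing down it reaches from about 0.425 to 0.875 m from the base axis. Payload 4.7 kg.
Tool frame: the origin (TCP) lies on the centre line of the jaws, within the pads' length; the fingertips stand ahead of it and the grasp point (between the pads) lies 2 mm behind it (nose_length is the z of the fingertips in the tool frame, in m); z points along the fingers, y is the line along which they close (so a half turn about z gives the same grasp; the last joint's range is limited). The gripper opens to 87 mm and grips with 3 to 60 N. Pads are 19 mm wide; open, the fingers measure 117 mm over their backs; the gripper's body (75 mm by 190 mm) begins 51 mm behind the grasp point.
Start: joints at [-1.181, 0.321, -0.07, 1.45, 0.023, 1.371, -0.057], TCP at [0.239, 0.605, 0.2] pointing down, gripper open.
Joint ranges: [-2.86, 2.86], [-0.3, 2.09], [-1.38, 1.24], [0.06, 2.45], [-1.56, 4.7], [0.09, 2.05], [-2.69, 2.69]. Speed limits (rad/s): [2.57, 2.57, 3.14, 3.14, 3.14, 3.14, 3.14].

### API

Orientations are given as a rotation vector (axis times angle).
In Python, from bench import * gives the robot as it stands.
- The arm moves only by the tool send_rows, never from a script. Its arguments are lists of equal length, an entry for each row: "xyz": the shift along the tool's x, y, z in mm, a list of three; "dr": the turn, a rotation vector about the tool's x, y, z in rad, a list of three. A call has exactly 10 rows; each row is the pose to reach, as a shift and turn from the pose commanded when the call began, along the tool's axes at that moment; what a row does not reach only later rows make up. A row lasts 1/12 s, in which the tool goes at most 41.7 mm and 7.16 degrees, less where a joint would pass 70% of its speed; a pose out of reach is approached as far as the arm can. A call with a gripper value outside its range is refused whole. "jaw" is the finger opening in mm, from 0 to 87, set as the call begins (left out, the last holds). The fingers move at their own pace and stop on an object; "grip_force" is the grip in N (left out, the last holds). Time passes only in rows, so rows that repeat a pose let the fingers close, or fill a call up. It gives the time, the measured TCP pose, the force, the opening and the grip force at its end, in the units of the state.
- get_state(): the state, without advancing time (a new reading comes with each control period).
- get_image(name): name is "side" or "top" or "wrist"; returns the picture (400x640x3 uint8, red, green, blue); there is no depth.
- calibration(name): a dict with "vfov" (degrees; the focal length in pixels is half the picture's height over the tangent of half this angle, whatever the lens; pixels are square), "cx", "cy" (the principal point, pixels), "rvec" (rotation vector, rad) and "tvec" (3), from world to camera coordinates, as OpenCV has them; the wrist camera has in their place "hand_eye" (4x4, takes a point from camera to tool coordinates, whose origin is the TCP and whose axes are the flange's). Camera axes: x right, y down, z forward; pixel columns grow to the right and rows downward; lengths in m; the calibration is good to about 2 mm. A picture is of the moment at which its call begins: read the wrist's pose just before it. calibration takes no time and is no camera call.
- close_job(): hands the job in; it is judged then, once.
The state is a dict: "time": time; "joint_positions": joint angles; "qd": joint speeds; "joint_torque": joint torques, N m; "position": TCP position; "tool_rot": TCP orientation; "ft_force": force on the tool from outside, world axes, zero at the start; "torque": the same for the moment, N m; "grip_width": opening from 0.0 (shut) to 1.0 (fully open); "grip_force": force on a finger pad.
Only numpy, scipy, OpenCV 4.12 (cv2) and the standard library are available. Lean on these libraries where they do the work, as an engineer would, in place of code of your own. Each camera call takes 0.05 s, during which the arm holds its last target. There are 200 camera calls.

### The job

The gear lever of the bench rolling mill stands in its second slot (the left-hand slot nearest the robot); put the mill into third gear by pushing the lever's knob with the fingertips: forward to the cross slot, across to the right, then forward all the way into the third slot (the right-hand slot on the far side, next to the rolls). Only push, do not pinch the knob between the fingers, and do not run the lever into the first slot (far left) or the fourth (near right). Leave the lever standing fully in third and do not disturb the torch, tin and brass block beside the mill.

Things in the scene. Friction and masses are not known exactly. Their poses are not given: they have to be found in the camera images.
- rolling_mill: Grey powered rolling mill, fixed, turned up to 0.3 rad. Origin: on the worktop below the middle of the gear gate; x forward (robot side to rolls), y left, z up: left, right, near, far are meant in this frame. Base plate x -75 to 125, y -90 to 90, 12 mm high; gearbox x -63 to 63, y -65 to 65, 101 high; roll stand x 69 to 115, y -74 to 74, 138 high. Free above.
- gate_center (a point): Middle of the H gate, on top of its aluminium plate (z = 108 mm). Cross slot along y through it; at its ends slots along x at y = +24 mm (left: first far, second near) and -24 mm (right: third far, fourth near). Slots are 16 mm wide. The lands between left and right have 8 mm rounded corners at the cross slot: a lever within 0.03 rad of neutral is still guided in.
- second_slot (a point): On the plate's top where the lever's axis passes when fully in second: 24 mm nearer the robot than gate_center and 24 mm left of it.
- third_slot (a point): On the plate's top where the lever's axis passes when fully in third: 24 mm beyond gate_center and 24 mm right of it.
- lever_cross (a joint): Sideways tilt of the gear lever, rad, about a pivot 10 mm above the worktop under the gate's middle: -0.25 = left slots, 0 = middle, +0.25 = right slots (its stops).
- lever_throw (a joint): Fore-and-aft tilt of the lever, rad, same pivot: -0.25 = fully near (second, fourth), 0 = neutral, in the cross slot, +0.25 = fully far (first, third). Starts between -0.25 and -0.16, in second. Both tilts are held by friction: about 2 N at the knob moves the lever, and it stays where it is left; no spring.
- knob_center (a point): Centre of the lever's black knob, 185 mm from the pivot, so 195 mm above the worktop when upright. The knob is an upright block 36 x 36 mm and 44 mm high with rounded edges, on a 12 mm round steel stem; it tilts with the lever and travels about 46 mm each way from the middle.
- knob_near: The knob's face towards the robot (pushed to move the lever forward). Origin: centre of the outer face, 18 mm from the knob's axis.
- knob_far: The knob's face on the far side. Origin: centre of the outer face, 18 mm from the knob's axis.
- knob_left: The knob's left face (pushed to move the lever to the right). Origin: centre of the outer face, 18 mm from the knob's axis.
- knob_right: The knob's right face. Origin: centre of the outer face, 18 mm from the knob's axis.
- dapping_block: Loose brass cube with hollows, 50 x 50 x 50 mm, about 0.95 kg, left of the mill; not to be disturbed. Origin: centre of its underside.
- gas_torch: Loose red pocket gas torch, upright, 52 x 74 mm, 135 mm high, right of the mill; not to be disturbed. Origin: underside.
- tin: Loose flat steel tin, 61 x 80 x 32 mm, right of the mill on the robot's side; not to be disturbed. Origin: centre of its underside.

How it is judged:
By the outcome, as a careful person would: the job done as asked, in the order asked, and still so for the second after the job is handed in, with the robot touching nothing.
It also fails if it takes over 64 s, if anything falls off the work surface, if the arm or the gripper's body presses on something with over 40 N, if the wrist force passes 120 N, or if a joint passes its speed limit or range.

## Working session

There is one attempt and no reset: what is moved stays moved. The work goes in short steps, Python scripts to look and compute and a tool call to move; the robot and the scene stay as the last step left them, time stands still between calls to the robot, and variables do not carry over. Pictures are saved under pics/ and viewed, at most 10 in all, crops included, and the job is handed in when it is done.

Besides the shell and the picture viewer there is one more tool, called after "Emit:" by a JSON object that holds its "fn" and its "kwargs", one argument or row to a line. send_rows: Moves the arm, as the interface text tells. Its arguments: {"type":"object","properties":{"xyz":{"type":"array"},"dr":{"type":"array"},"jaw":{"type":"number"},"grip_force":{"type":"number"}},"required":["xyz","dr"]}

```bash
mkdir -p pics; python3 - <<'E'
from bench import *
import cv2,numpy as np
s=get_state();print(s)
for n in ("side","top"):
    cv2.imwrite(f"pics/{n}0.png",get_image(n)[:,:,::-1]);print(n,calibration(n))
print(calibration("wrist"))
import bench;print([x for x in dir(bench) if x[0]!='_'])
try: print(nose_length)
except Exception as e: print(e)
E
```

```text
{'time': 0.0, 'joint_positions': array([-1.18091044,  0.32183175, -0.07009859,  1.45168524,  0.02262105,
        1.37076941, -0.05686801]), 'qd': array([-0.00107156, -0.00081278, -0.00024648, -0.00130388,  0.00033748,
        0.00050202,  0.00074381]), 'joint_torque': array([-3.28357073e-04, -4.91296971e+01, -4.04204344e-01, -3.12537789e+01,
       -6.39297324e-02,  4.38735075e-02,  1.73681069e-04]), 'position': array([0.23838262, 0.60407285, 0.19895083]), 'tool_rot': array([-5.86646531e-01, -3.08608313e+00,  2.96970503e-03]), 'ft_force': array([ 0.49752827, -0.52238115,  0.01800589]), 'torque': array([-0.03207052, -0.01545632,  0.01716455]), 'grip_force': 0.0, 'grip_width': 0.9968650767045363}
side {'vfov': 54.03016200316894, 'cx': 315.84015879824324, 'cy': 205.3229677980938, 'rvec': array([ 2.24435533, -0.15164047,  0.08483003]), 'tvec': array([-0.55354505,  0.19047355,  0.95150251])}
top {'vfov': 51.45088881046986, 'cx': 316.8713308673453, 'cy': 200.62766824287925, 'rvec': array([ 2.10859605, -2.10708576,  0.17368123]), 'tvec': array([0.08386488, 0.57165476, 1.03769938])}
{'vfov': 61.09338339184211, 'cx': 317.14021170192626, 'cy': 205.29363358053618, 'hand_eye': array([[-1.06236636e-03, -9.66928236e-01, -2.55046384e-01,
         7.04498972e-02],
       [ 9.99998907e-01, -7.64861420e-04, -1.26564859e-03,
        -6.05085376e-04],
       [ 1.02871622e-03, -2.55047449e-01,  9.66927991e-01,
        -1.85460048e-01],
       [ 0.00000000e+00,  0.00000000e+00,  0.00000000e+00,
         1.00000000e+00]])}
['MotionError', 'calibration', 'close_job', 'get_image', 'get_state', 'nose_length']
0.017
```

View pics/side0.png

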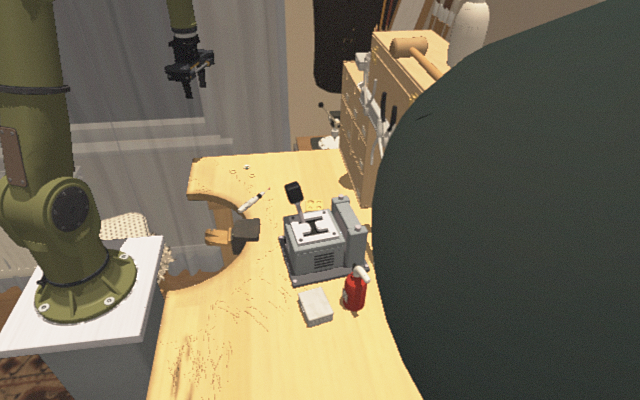

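View pics/top0.png

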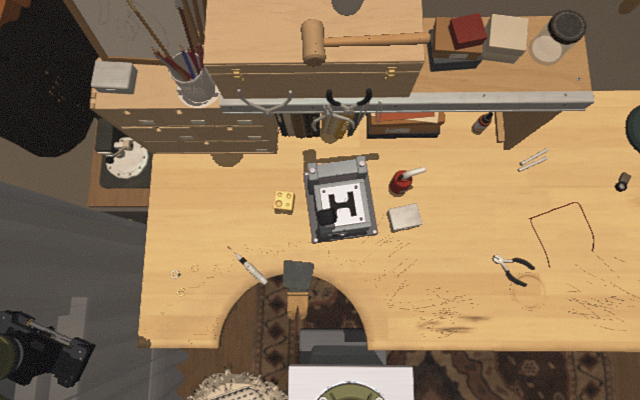

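The side view shows the knob at about (293,192) and the white gate plate at about (315,225). The top view shows the plate at about (345,203), the knob at about (326,213), the torch at (402,182), the tin at (405,217) and the brass block at (284,202).

```bash
cat > h.py <<'E'
from bench import *
import cv2,numpy as np
from scipy.spatial.transform import Rotation as R
def cam(n):
    c=calibration(n);f=200/np.tan(np.radians(c['vfov']/2))
    Rm=R.from_rotvec(c['rvec']).as_matrix();return c,f,Rm,-Rm.T@c['tvec']
def ray(n,p):
    c,f,Rm,o=cam(n);d=Rm.T@np.array([(p[0]-c['cx'])/f,(p[1]-c['cy'])/f,1]);return o,d/np.linalg.norm(d)
def onz(n,p,z):
    o,d=ray(n,p);return o+d*(z-o[2])/d[2]
def proj(n,P):
    c,f,Rm,o=cam(n);q=Rm@np.array(P)+c['tvec'];return np.array([c['cx']+f*q[0]/q[2],c['cy']+f*q[1]/q[2]])
def two(p,q):
    (o,d),(a,b)=ray("top",p),ray("side",q)
    t=np.linalg.lstsq(np.c_[d,-b],a-o,rcond=None)[0];A,B=o+d*t[0],a+b*t[1]
    return (A+B)/2,np.linalg.norm(A-B)
E
python3 - <<'E'
from h import *
t=cv2.imread("pics/top0.png");s=cv2.imread("pics/side0.png")
a=cv2.resize(t[145:250,290:430],None,fx=5,fy=5,interpolation=cv2.INTER_CUBIC)
b=cv2.resize(s[170:300,270:380],None,fx=4.5,fy=4.5,interpolation=cv2.INTER_CUBIC)
cv2.imwrite("pics/tc.png",a);cv2.imwrite("pics/sc.png",b)
w=(t.min(2)>170).astype(np.uint8)
w[:150]=0;w[240:]=0;w[:,:310]=0;w[:,375:]=0
ys,xs=np.nonzero(w);pts=np.c_[xs,ys].astype(np.float32)
P=np.array([onz("top",p,.108)[:2] for p in pts]).astype(np.float32)
print(len(P),cv2.minAreaRect(P),cv2.minAreaRect(pts))
E
```

```text
1060 ((0.565001368522644, 0.02638218179345131), (0.1841195970773697, 0.14949053525924683), 6.921217918395996) ((339.8098449707031, 199.78158569335938), (72.16596984863281, 60.64611053466797), 83.11827850341797)
```

View pics/tc.png

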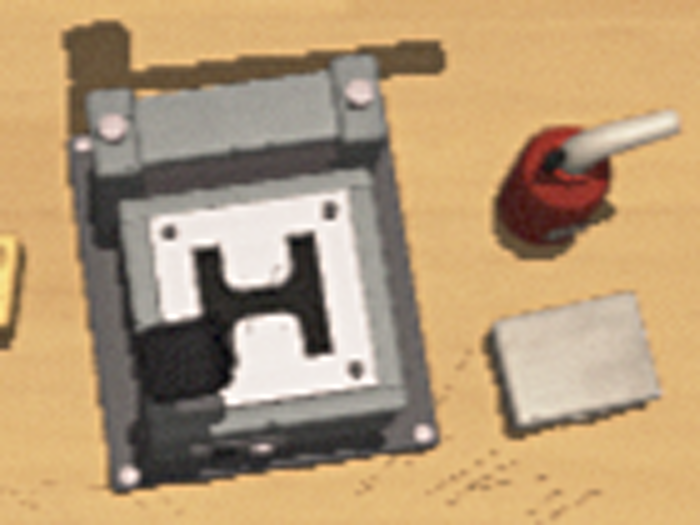

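View pics/sc.png

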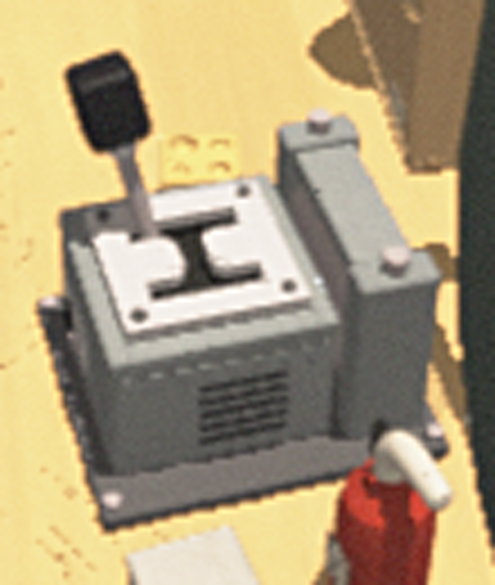

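```bash
python3 - <<'E'
from h import *
T=lambda u,v:((u+.5)/5-.5+290,(v+.5)/5-.5+145)
S=lambda u,v:((u+.5)/4.5-.5+270,(v+.5)/4.5-.5+170)
pt={'FL':T(169,233),'FR':T(330,210),'NR':T(355,369)}
ps={'FL':S(243,190),'FR':S(289,286),'NR':S(138,316),'NL':S(104,215)}
for k in pt: print(k,onz("top",pt[k],.108),onz("side",ps[k],.108),two(pt[k],ps[k]))
print('NL',onz("side",ps['NL'],.108))
A={k:onz("top",pt[k],.108) for k in pt};B={k:onz("side",ps[k],.108) for k in ps}
c1=(A['FL']+A['NR'])/2;c2=sum(B.values())/4
d=A['FR']-A['NR'];print('c',c1,c2,'yaw',np.arctan2(d[1],d[0]),np.arctan2(*(A['FR']-A['FL'])[[0,1]]*[1,-1]))
d=B['FL']-B['NL']+B['FR']-B['NR'];print('yawside',np.arctan2(d[1],d[0]))
k,e=two(T(187,360),S(108,101));print('knob',k,e)
c=(c1+c2)/2;r=k-c;yaw=.12
for yaw in(.1,.13,.16):print(yaw,r[0]*np.cos(yaw)+r[1]*np.sin(yaw),-r[0]*np.sin(yaw)+r[1]*np.cos(yaw))
for n,p in(('torch',(400,190)),('block',(284,202)),('tin',(405,217))):print(n,onz('top',p,.04))
E
```

```text
FL [0.58568555 0.06643976 0.108     ] [0.58767403 0.06850739 0.108     ] (array([0.58635584, 0.06643331, 0.10953213]), np.float64(0.0019634178359302008))
FR [ 0.59732458 -0.01464714  0.108     ] [ 0.59968386 -0.01374073  0.108     ] (array([ 0.59837502, -0.01462136,  0.10857109]), np.float64(0.002303276055972825))
NR [ 0.51639935 -0.02585683  0.108     ] [ 0.51738571 -0.02618962  0.108     ] (array([ 0.51694373, -0.02587051,  0.10760089]), np.float64(0.0009589180670054811))
NL [0.50733825 0.05689473 0.108     ]
c [0.55104245 0.02029146 0.108     ] [0.55302046 0.02136794 0.108     ] yaw 0.13764320923229592 0.1425640296591156
yawside 0.1468836418837785
knob [0.51028676 0.05723802 0.18655905] 0.0029139017456718723
0.1 -0.03790138303190539 0.04039394838141176
0.13 -0.0366726920018201 0.04151264341030336
0.16 -0.03541099802426562 0.04259397986214507
torch [ 0.60326914 -0.1375158   0.04      ]
block [0.57119633 0.17284681 0.04      ]
tin [ 0.5302751  -0.14811302  0.04      ]
```

```bash
cat >> h.py <<'E'
C=np.array([.552,.021]);YAW=.141
def loc2w(x,y,z):
    c,s=np.cos(YAW),np.sin(YAW);return np.array([C[0]+c*x-s*y,C[1]+s*x+c*y,z])
def w2loc(p):
    r=np.array(p)[:2]-C;c,s=np.cos(YAW),np.sin(YAW);return np.array([c*r[0]+s*r[1],-s*r[0]+c*r[1],p[2]])
# tool y along mill x, z down, x along mill y
GOAL=np.c_[[-np.sin(YAW),np.cos(YAW),0],[np.cos(YAW),np.sin(YAW),0],[0,0,-1]]
def rel(x,y,z):
    s=get_state();Rt=R.from_rotvec(s['tool_rot'])
    print('t',s['time'],'loc',w2loc(s['position'])*1e3,'f',s['ft_force'])
    print('shift mm',Rt.inv().apply(loc2w(x,y,z)-s['position'])*1e3,'rot',(Rt.inv()*R.from_matrix(GOAL)).as_rotvec())
E
python3 - <<'E'
from h import *
rel(-.095,.046,.28)
E
```

```text
t 0.1 loc [-228.52879765  621.39356354  199.07515682] f [-0.15176485  0.88332768  0.30431521]
shift mm [-400.38432643 -434.42608417  -80.14294449] rot [-1.52938473e-03  9.79809853e-04  1.05402945e+00]
```

Emit:
{"fn": "send_rows", "kwargs": {
  "xyz": [
    [0, 0, -20],
    [-10, -11, -45],
    [-30, -33, -65],
    [-55, -60, -80],
    [-80, -87, -80],
    [-105, -114, -80],
    [-130, -141, -80],
    [-155, -168, -80],
    [-180, -195, -80],
    [-200, -217, -80]
  ],
  "dr": [
    [0, 0, 0.03],
    [0, 0, 0.07],
    [0, 0, 0.12],
    [0, 0, 0.18],
    [0, 0, 0.24],
    [0, 0, 0.3],
    [0, 0, 0.36],
    [0, 0, 0.42],
    [0, 0, 0.48],
    [0, 0, 0.53]
  ],
  "jaw": 0,
  "grip_force": 20
}}

```text
time: 0.93
position: [0.3459, 0.3263, 0.2798]
tool_rot: [1.382, 2.821, -0.001]
ft_force: [0.5, 2.0, 0.4]
grip_width: 0.323
grip_force: 0.0
```

```bash
python3 -c "
from h import *
rel(-.095,.046,.28)"
```

```text
t 0.9333 loc [-161.12200524  331.21145287  279.83115976] f [0.49836212 2.03514395 0.40524775]
shift mm [-2.80447226e+02 -8.40658946e+01 -1.80450558e-03] rot [-2.34025110e-04  5.69845683e-04  5.19043879e-01]
```

Emit:
{"fn": "send_rows", "kwargs": {
  "xyz": [
    [-28, -8, 0],
    [-58, -17, 0],
    [-90, -27, 0],
    [-122, -36, 0],
    [-155, -46, 0],
    [-188, -56, 0],
    [-220, -66, 0],
    [-250, -75, 0],
    [-270, -81, 0],
    [-276, -82, 0]
  ],
  "dr": [
    [0, 0, 0.05],
    [0, 0, 0.1],
    [0, 0, 0.16],
    [0, 0, 0.22],
    [0, 0, 0.28],
    [0, 0, 0.34],
    [0, 0, 0.4],
    [0, 0, 0.46],
    [0, 0, 0.51],
    [0, 0, 0.52]
  ]
}}

```text
time: 1.77
position: [0.4516, 0.0577, 0.2801]
tool_rot: [2.064, 2.368, -0.0]
ft_force: [-0.5, 0.2, 0.0]
grip_width: 0.008
grip_force: 0.0
```

```bash
python3 -c "
from h import *
get_image('wrist')
rel(-.095,.046,.28)
cv2.imwrite('pics/s1.png',get_image('side')[:,:,::-1]);cv2.imwrite('pics/w1.png',get_image('wrist')[:,:,::-1])
a=cv2.imread('pics/s1.png')[100:300,210:380];b=cv2.imread('pics/w1.png')
cv2.imwrite('pics/c1.png',np.hstack([cv2.resize(a,None,fx=2.5,fy=2.5),cv2.resize(b[:, 100:540],(375,500))]))
rel(-.095,.046,.192)"
```

```text
t 1.8167 loc [-94.13122234  51.67267222 279.96013252] f [ 0.62044325 -0.26047537  0.29063964]
shift mm [-5.67411677 -0.85933068 -0.0390364 ] rot [ 7.04442427e-05  1.57217141e-04 -1.66464650e-03]
t 1.9167 loc [-94.6650843   55.61772987 279.81518657] f [-0.46700137 -0.60529481  0.23285605]
shift mm [-9.68466996 -0.32968179 87.80784911] rot [-0.00064809 -0.00078258  0.00535432]
```

View pics/c1.png

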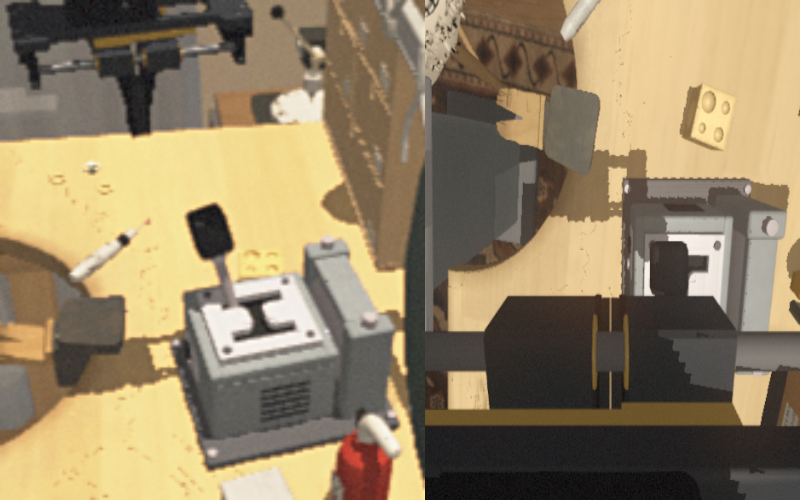

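```bash
python3 -c "
from h import *
s=get_state();p=s['position'];print(w2loc(p)*1e3,s['time'])
off=np.array([210,100])
for dz in (0.02,0,-.017): print(dz,(proj('side',p+[0,0,dz])-off)*2.5,(proj('side',loc2w(*(w2loc(p)+[.015,0,dz])))-off)*2.5)
for P in ((-.04,.046,.19),(-.058,.046,.19),(0,0,.108)): print(P,(proj('side',loc2w(*P))-off)*2.5)
"
```

```text
[-94.6650843   55.61772987 279.81518657] 1.9167
0.02 [135.63153855 128.96049326] [152.43891411 126.64435867]
0 [137.27957446 148.33596146] [153.84108095 145.97985153]
-0.017 [138.64375785 164.37425996] [155.00185905 161.98666048]
(-0.04, 0.046, 0.19) [202.5335068  225.64580468]
(-0.058, 0.046, 0.19) [184.08557822 228.63918345]
(0, 0, 0.108) [255.57404688 313.26469326]
```

Emit:
{"fn": "send_rows", "kwargs": {
  "xyz": [
    [-3, 0, 4],
    [-6, 0, 12],
    [-8, 0, 20],
    [-8, 0, 28],
    [-8, 0, 34],
    [-8, 0, 38],
    [-8, 0, 40],
    [-8, 0, 40],
    [-8, 0, 40],
    [-8, 0, 40]
  ],
  "dr": [
    [0, 0, 0],
    [0, 0, 0],
    [0, 0, 0],
    [0, 0, 0],
    [0, 0, 0],
    [0, 0, 0],
    [0, 0, 0],
    [0, 0, 0],
    [0, 0, 0],
    [0, 0, 0]
  ]
}}

```text
time: 2.75
position: [0.4522, 0.0538, 0.2405]
tool_rot: [2.054, 2.376, 0.001]
ft_force: [0.3, -0.2, -1.2]
grip_width: 0.008
grip_force: 0.0
```

```bash
python3 -c "
from h import *
rel(-.095,.046,.192);a=get_image('side')[:,:,::-1]
rel(-.095,.046,.192);b=get_image('top')[:,:,::-1]
rel(-.095,.046,.192)
p=get_state()['position']
print((proj('side',p-[0,0,.017])-[240,110])*5,(proj('top',p-[0,0,.017])-[290,140])*4)
cv2.imwrite('pics/c2.png',np.hstack([cv2.resize(a[110:230,240:320],None,fx=5,fy=5),cv2.resize(b[140:290,290:390],None,fx=4,fy=4)]))
"
```

```text
t 2.75 loc [-94.19301089  46.47377371 240.45656609] f [ 0.32289187 -0.15151583 -1.1899794 ]
shift mm [-0.47878943 -0.8485079  48.45580755] rot [ 0.00081712 -0.00017253  0.00404056]
t 2.8 loc [-94.19683862  46.48450245 240.48691888] f [-0.59996318 -0.38366462  0.45281642]
shift mm [-0.49212204 -0.8463764  48.48610704] rot [ 0.00085018 -0.00022656  0.00408083]
t 2.85 loc [-94.20817307  46.43357775 240.45962293] f [-0.61760354 -0.29312593 -0.31016819]
shift mm [-0.43958164 -0.83411278 48.45885943] rot [ 0.00083679 -0.0001906   0.0039759 ]
[137.98067578 361.05274164] [154.1896706  398.59994292]
```

View pics/c2.png

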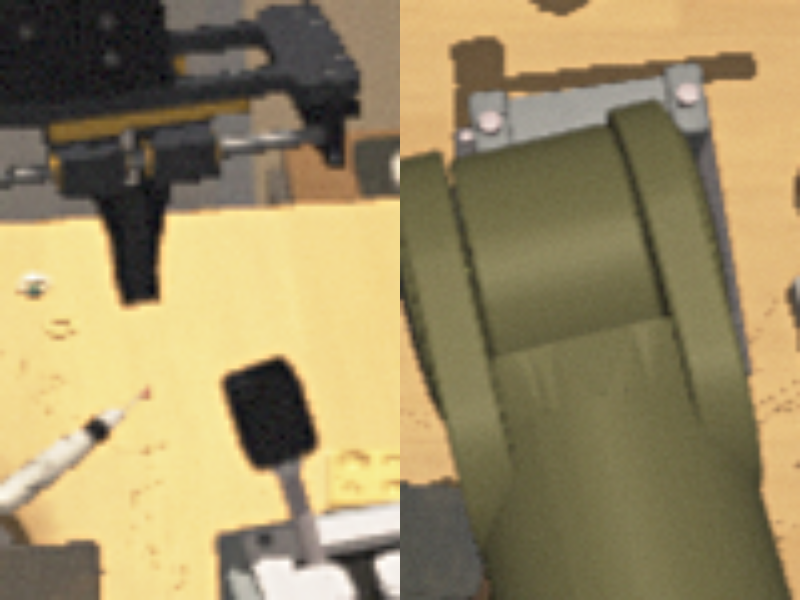

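```bash
python3 -c "
from h import *
s=get_state();im=get_image('wrist')[:,:,::-1];cv2.imwrite('pics/w2.png',im)
p=s['position'];Rt=R.from_rotvec(s['tool_rot']).as_matrix()
c=calibration('wrist');f=200/np.tan(np.radians(c['vfov']/2));H=c['hand_eye']
def pw(P):
    q=Rt.T@(np.array(P)-p);q=H[:3,:3].T@(q-H[:3,3]);return np.array([c['cx']+f*q[0]/q[2],c['cy']+f*q[1]/q[2]])
im=im.copy()
for P in ((.041,.041,.108),(-.041,.041,.108),(.041,-.041,.108),(-.041,.046,.19)):
    u=pw(loc2w(*P));print(P,u);cv2.circle(im,tuple(int(v) for v in u),4,(0,0,255),1)
for t in (0,.017):
    q=H[:3,:3].T@(np.array([0,0,t])-H[:3,3]);u=(int(c['cx']+f*q[0]/q[2]),int(c['cy']+f*q[1]/q[2]));print('tip',u);cv2.circle(im,u,4,(0,255,0),1)
cv2.imwrite('pics/w2a.png',im)
b=proj('side',p);print('side dx,dy,dz per 10mm',[proj('side',p+np.eye(3)[i]*.01)-b for i in range(3)])
"
```

```text
(0.041, 0.041, 0.108) [458.69920124 196.39152305]
(-0.041, 0.041, 0.108) [373.64147582 196.15826768]
(0.041, -0.041, 0.108) [449.9286005  274.21434767]
(-0.041, 0.046, 0.19) [392.20938405 215.39031439]
tip (319, 239)
tip (319, 229)
side dx,dy,dz per 10mm [array([ 4.4035397 , -0.31416161]), array([-0.1866523 , -2.45561559]), array([-0.3052678 , -3.65099544])]
```

View pics/w2a.png

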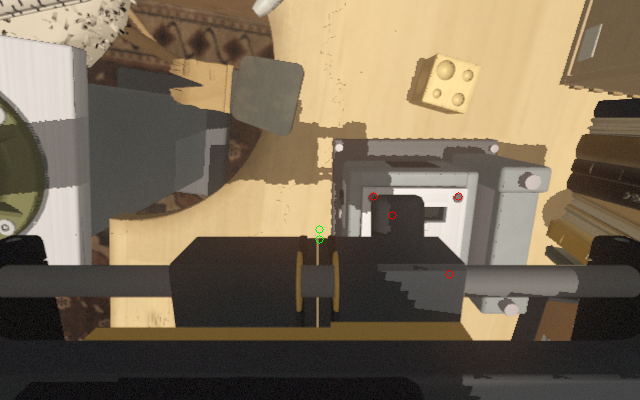

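The wrist view agrees with my mill pose: the far-left screw is at (458,196), as predicted. The visible fingertips look shorter than nose_length says. I'll descend in the free space in front of the knob, then look again.

Emit:
{"fn": "send_rows", "kwargs": {
  "xyz": [
    [0, 0, 5],
    [0, 0, 13],
    [0, 0, 22],
    [0, 0, 31],
    [0, 0, 40],
    [0, 0, 48],
    [0, 0, 55],
    [0, 0, 61],
    [0, 0, 64],
    [0, 0, 65]
  ],
  "dr": [
    [0, 0, 0],
    [0, 0, 0],
    [0, 0, 0],
    [0, 0, 0],
    [0, 0, 0],
    [0, 0, 0],
    [0, 0, 0],
    [0, 0, 0],
    [0, 0, 0],
    [0, 0, 0]
  ]
}}

```text
time: 3.73
position: [0.4516, 0.0536, 0.1744]
tool_rot: [-2.054, -2.376, 0.001]
ft_force: [-0.2, 0.1, 0.6]
grip_width: 0.007
grip_force: 0.0
```

```bash
cat >> h.py <<'E'
def masks(im):  # black stuff
    return (im.max(2)<60).astype(np.uint8)
E
python3 -c "
from h import *
rel(-.085,.046,.175);a=get_image('side')[:,:,::-1];cv2.imwrite('pics/s3.png',a)
p=get_state()['position'];print('tip pred',(proj('side',p-[0,0,.017])-[235,140])*6)
cv2.imwrite('pics/c3.png',cv2.resize(a[140:240,235:345],None,fx=6,fy=6))
"
```

```text
t 3.7333 loc [-94.77245778  46.38491232 174.42344386] f [-0.16757829  0.0996698   0.57514788]
shift mm [-0.42410311  9.77038244 -0.58418241] rot [-0.00078789  0.00017942  0.00400009]
tip pred [205.77529809 387.10754731]
```

View pics/c3.png

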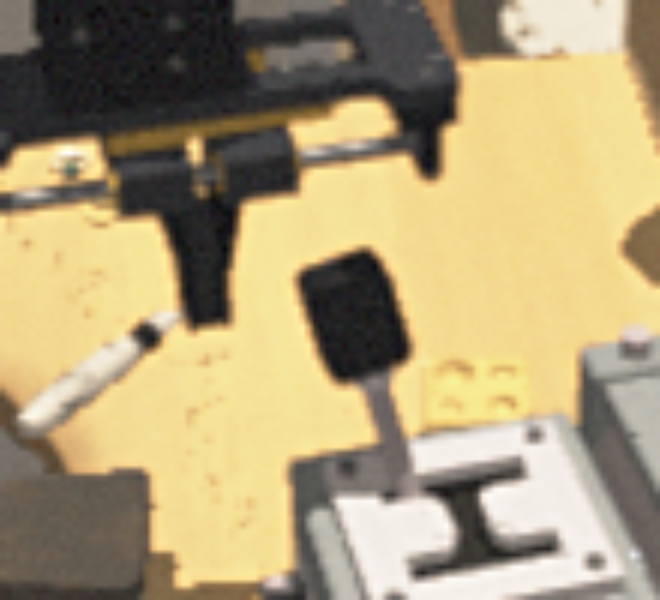

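The visible fingertip is at about (208,325) in the crop, level with the knob's centre at (355,315), and roughly 25 mm in front of its face. I'll push part of the way.

Emit:
{"fn": "send_rows", "kwargs": {
  "xyz": [
    [0, 4, 0],
    [0, 11, 0],
    [0, 18, 0],
    [0, 25, 0],
    [0, 32, 0],
    [0, 38, 0],
    [0, 44, 0],
    [0, 50, 0],
    [0, 54, 0],
    [0, 55, 0]
  ],
  "dr": [
    [0, 0, 0],
    [0, 0, 0],
    [0, 0, 0],
    [0, 0, 0],
    [0, 0, 0],
    [0, 0, 0],
    [0, 0, 0],
    [0, 0, 0],
    [0, 0, 0],
    [0, 0, 0]
  ]
}}

```text
time: 4.62
position: [0.507, 0.0617, 0.175]
tool_rot: [2.054, 2.376, -0.0]
ft_force: [-1.8, -0.4, 2.3]
grip_width: 0.007
grip_force: 1.0
```

```bash
cat >> h.py <<'E'
def stem(fn):
    # stem axis x (mill) in side image: grey pixels of stem between knob and plate; print proj of neutral axis for reference
    for th in (-.2,-.1,-.03,0,.03):
        l=lambda r:(r*np.sin(th),r*np.sin(.25),.01+r*np.cos(th)*np.cos(.25))
        print(th,proj('side',loc2w(*l(.185))).round(1),proj('side',loc2w(*l(.14))).round(1))
E
python3 -c "
from h import *
rel(-.029,.046,.175);a=get_image('side')[:,:,::-1];cv2.imwrite('pics/s4.png',a)
stem(0)
cv2.imwrite('pics/c4.png',cv2.resize(a[140:240,265:365],None,fx=6,fy=6))
"
```

```text
t 4.6167 loc [-38.80299367  46.65379467 174.95640548] f [-1.77305071 -0.40646797  2.26676554]
shift mm [-0.69360975  9.80026062 -0.04277988] rot [5.77045053e-05 3.69659215e-04 4.06045355e-03]
-0.2 [292.4 191.5] [297.5 207.6]
-0.1 [299.8 189.4] [303. 206.]
-0.03 [305.  188.3] [306.8 205.1]
0 [307.2 187.9] [308.5 204.8]
0.03 [309.4 187.6] [310.1 204.6]
```

View pics/c4.png

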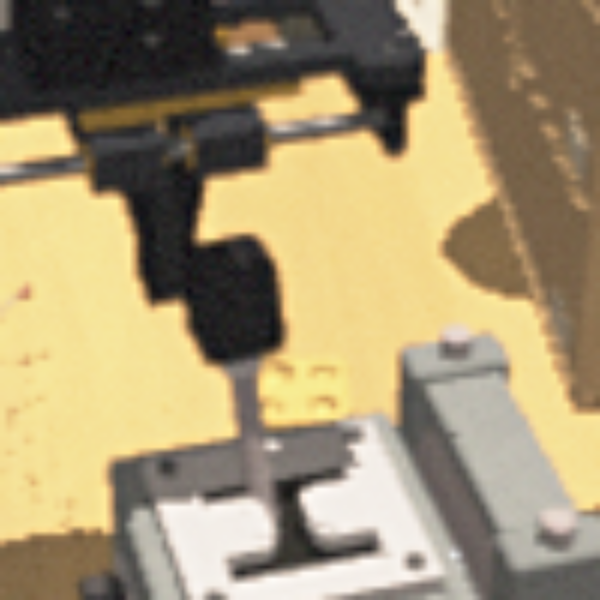

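```bash
cat >> h.py <<'E'
def axis(th,r,cr=.25):  # lever axis point, mill frame; cr>0 = left here
    return loc2w(r*np.sin(th),r*np.sin(cr),.01+r*np.cos(th)*np.cos(cr))
def throw(fn,rows=range(203,210)):
    # stem centre columns in the side picture -> throw
    from scipy.optimize import brentq
    a=cv2.imread(fn);hsv=cv2.cvtColor(a,cv2.COLOR_BGR2HSV)
    for v in rows:
        row=a[v,285:340].astype(int);sat=hsv[v,285:340,1].astype(int)
        cols=285+np.nonzero((sat<90)&(row.max(1)<235)&(row.max(1)>50))[0]
        # radius matching the row, by th=0
        r=brentq(lambda r:proj('side',axis(0,r))[1]-v,.02,.25);c=cols.mean() if len(cols) else np.nan
        th=brentq(lambda t:proj('side',axis(t,r))[0]-c,-.6,.6) if len(cols) else np.nan
        print(v,cols,round(r,3),round(th,3))
E
python3 -c "
from h import *
for f in ('s3','s4'): print(f);throw('pics/%s.png'%f,range(202,212))
o=np.array([265,140])
for P in ((0,.024,.108),(0,0,.108),(0,-.024,.108),(.041,.041,.108),(.041,-.041,.108)): print(P,(proj('side',loc2w(*P))-o+.5)*6-.5)
"
```

```text
s3
202 [295 296 297 298 299 332 333 334 335 336 337 338 339] 0.148 0.217
203 [294 295 296 297 298 299 332 333 334 335 336 337 338 339] 0.145 0.186
204 [295 296 297 298 299 332 333 334 335 336 337 338 339] 0.142 0.224
205 [296 297 298 299 332 333 334 335 336 337 338 339] 0.14 0.268
206 [296 297 298 299 332 333 334 335 336 337 338 339] 0.137 0.273
207 [297 298 299 300 332 333 334 335 336 337 338 339] 0.134 0.284
208 [297 298 299 300 332 333 334 335 336 337 338 339] 0.131 0.289
209 [297 298 299 300 323 324 325 326 327 328 329 332 333 334 335 336 337 338
 339] 0.129 0.316
210 [297 298 299 300 317 318 319 320 321 322 323 324 325 326 327 328 329 330
 332 333 334 335 336 337 338 339] 0.126 0.303
211 [298 299 300 301 309 310 311 312 313 314 315 316 317 318 319 322 323 324
 325 327 328 329 330 331 332 333 334 335 336 337 338 339] 0.123 0.259
s4
202 [303 304 305 306 307 332 333 334 335 336 337 338 339] 0.148 0.273
203 [304 305 306 307 332 333 334 335 336 337 338 339] 0.145 0.31
204 [304 305 306 307 332 333 334 335 336 337 338 339] 0.142 0.315
205 [304 305 306 307 332 333 334 335 336 337 338 339] 0.14 0.321
206 [304 305 306 307 332 333 334 335 336 337 338 339] 0.137 0.326
207 [304 305 306 307 332 333 334 335 336 337 338 339] 0.134 0.332
208 [304 305 306 307 332 333 334 335 336 337 338 339] 0.131 0.338
209 [304 305 306 307 323 324 325 326 327 328 329 332 333 334 335 336 337 338
 339] 0.129 0.348
210 [305 306 307 308 320 321 322 323 324 325 326 327 328 329 330 332 333 334
 335 336 337 338 339] 0.126 0.35
211 [305 306 307 308 313 314 315 316 317 318 319 320 321 322 323 324 325 327
 328 329 330 331 332 333 334 335 336 337 338 339] 0.123 0.31
(0, 0.024, 0.108) [270.34723206 477.34011194]
(0, 0, 0.108) [285.8777125  514.33526382]
(0, -0.024, 0.108) [301.99787283 552.73509192]
(0.041, 0.041, 0.108) [352.62814368 435.37887231]
(0.041, -0.041, 0.108) [412.26560867 561.94613984]
```

Emit:
{"fn": "send_rows", "kwargs": {
  "xyz": [
    [0, 1, 0],
    [0, 2, 0],
    [0, 3, 0],
    [0, 4, 0],
    [0, 5, 0],
    [0, 6, 0],
    [0, 7, 0],
    [0, 8, 0],
    [0, 8, 0],
    [0, 8, 0]
  ],
  "dr": [
    [0, 0, 0],
    [0, 0, 0],
    [0, 0, 0],
    [0, 0, 0],
    [0, 0, 0],
    [0, 0, 0],
    [0, 0, 0],
    [0, 0, 0],
    [0, 0, 0],
    [0, 0, 0]
  ]
}}

```text
time: 5.5
position: [0.5144, 0.0628, 0.1751]
tool_rot: [2.055, 2.376, 0.0]
ft_force: [-1.6, 0.2, 1.9]
grip_width: 0.006
grip_force: 0.8
```

```bash
sed -i 's/sat<90)&/sat<90)\&(np.arange(285,340)<CM)\&/; s/^def throw/CM=318\ndef throw/' h.py
python3 -c "
from h import *
rel(-.029,.046,.175);a=get_image('side')[:,:,::-1];cv2.imwrite('pics/s5.png',a)
for f in ('s3','s4','s5'): print(f);throw('pics/%s.png'%f,range(202,209))
"
```

```text
t 5.5 loc [-31.35087455  46.6446307  175.08900557] f [-1.64732103  0.16695684  1.915128  ]
shift mm [-0.65394965  2.34827697  0.08959334] rot [2.32029878e-04 6.55975631e-05 3.96871518e-03]
s3
202 [295 296 297 298 299] 0.148 -0.194
203 [294 295 296 297 298 299] 0.145 -0.208
204 [295 296 297 298 299] 0.142 -0.205
205 [296 297 298 299] 0.14 -0.201
206 [296 297 298 299] 0.137 -0.207
207 [297 298 299 300] 0.134 -0.194
208 [297 298 299 300] 0.131 -0.2
s4
202 [303 304 305 306 307] 0.148 -0.056
203 [304 305 306 307] 0.145 -0.05
204 [304 305 306 307] 0.142 -0.052
205 [304 305 306 307] 0.14 -0.055
206 [304 305 306 307] 0.137 -0.057
207 [304 305 306 307] 0.134 -0.06
208 [304 305 306 307] 0.131 -0.063
s5
202 [306 307 308 309] 0.148 -0.013
203 [306 307 308 309] 0.145 -0.015
204 [306 307 308 309] 0.142 -0.016
205 [306 307 308 309] 0.14 -0.018
206 [306 307 308 309] 0.137 -0.02
207 [306 307 308 309] 0.134 -0.022
208 [306 307 308 309] 0.131 -0.024
```

Emit:
{"fn": "send_rows", "kwargs": {
  "xyz": [
    [0, 1, 0],
    [0, 2, 0],
    [0, 3, 0],
    [0, 3, 0],
    [0, 3, 0],
    [0, 2, 0],
    [0, -2, 0],
    [0, -8, 0],
    [0, -14, 0],
    [0, -16, 0]
  ],
  "dr": [
    [0, 0, 0],
    [0, 0, 0],
    [0, 0, 0],
    [0, 0, 0],
    [0, 0, 0],
    [0, 0, 0],
    [0, 0, 0],
    [0, 0, 0],
    [0, 0, 0],
    [0, 0, 0]
  ]
}}

```text
time: 6.38
position: [0.4975, 0.0603, 0.1751]
tool_rot: [-2.054, -2.376, -0.0]
ft_force: [-0.0, 0.2, 0.2]
grip_width: 0.006
grip_force: 0.0
```

```bash
python3 -c "
from h import *
rel(-.047,.095,.175);a=get_image('side')[:,:,::-1];cv2.imwrite('pics/s6.png',a)
throw('pics/s6.png',range(202,209))
"
```

```text
t 6.3833 loc [-48.46630735  46.56658198 175.05234001] f [-0.04025577  0.16304361  0.24792546]
shift mm [48.42716202  1.65927809  0.07451218] rot [-8.17185519e-05 -4.60452367e-04  3.98439274e-03]
202 [307 308 309 310] 0.148 0.004
203 [307 308 309 310] 0.145 0.003
204 [307 308 309 310] 0.142 0.001
205 [307 308 309 310] 0.14 0.0
206 [307 308 309 310] 0.137 -0.001
207 [307 308 309 310] 0.134 -0.003
208 [307 308 309 310] 0.131 -0.004
```

Emit:
{"fn": "send_rows", "kwargs": {
  "xyz": [
    [8, 0, 0],
    [20, 0, 0],
    [33, 0, 0],
    [44, 0, 0],
    [48, 4, 0],
    [48, 14, 0],
    [48, 26, 0],
    [48, 38, 0],
    [48, 46, 0],
    [48, 48, 0]
  ],
  "dr": [
    [0, 0, 0],
    [0, 0, 0],
    [0, 0, 0],
    [0, 0, 0],
    [0, 0, 0],
    [0, 0, 0],
    [0, 0, 0],
    [0, 0, 0],
    [0, 0, 0],
    [0, 0, 0]
  ]
}}

```text
time: 7.27
position: [0.5407, 0.1145, 0.1748]
tool_rot: [2.055, 2.375, -0.001]
ft_force: [-1.1, 0.1, 0.2]
grip_width: 0.003
grip_force: 0.0
```

```bash
python3 -c "
from h import *
rel(0,.07,.175);rel(0,-.018,.175)
"
```

```text
t 7.2667 loc [  1.96587698  94.18339081 174.82023868] f [-1.09833225  0.05607767  0.16302576]
shift mm [-24.17727781  -2.0419713   -0.15155285] rot [0.00051481 0.00120925 0.00315047]
t 7.2667 loc [  1.96587698  94.18339081 174.82023868] f [-1.09833225  0.05607767  0.16302576]
shift mm [-1.12176777e+02 -2.31923993e+00 -4.52103896e-02] rot [0.00051481 0.00120925 0.00315047]
```

Emit:
{"fn": "send_rows", "kwargs": {
  "xyz": [
    [-4, -1, 0],
    [-9, -2, 0],
    [-14, -2, 0],
    [-19, -2, 0],
    [-24, -2, 0],
    [-29, -2, 0],
    [-34, -2, 0],
    [-39, -2, 0],
    [-44, -2, 0],
    [-48, -2, 0]
  ],
  "dr": [
    [0, 0, 0],
    [0, 0, 0],
    [0, 0, 0],
    [0, 0, 0],
    [0, 0, 0],
    [0, 0, 0],
    [0, 0, 0],
    [0, 0, 0],
    [0, 0, 0],
    [0, 0, 0]
  ]
}}

```text
time: 8.1
position: [0.5441, 0.0664, 0.1751]
tool_rot: [2.055, 2.376, 0.0]
ft_force: [0.1, 2.1, 2.7]
grip_width: 0.007
grip_force: 1.2
```

```bash
python3 -c "
from h import *
rel(0,-.018,.175);a=get_image('side')[:,:,::-1];cv2.imwrite('pics/s7.png',a)
cv2.imwrite('pics/c7.png',cv2.resize(a[140:240,265:365],None,fx=6,fy=6))
"
```

```text
t 8.1 loc [ -1.42031895  46.08484788 175.14749871] f [0.11592031 2.09160186 2.69660845]
shift mm [-64.08965968   1.18272342   0.15322297] rot [2.85094263e-04 8.35297527e-05 3.70670253e-03]
```

View pics/c7.png

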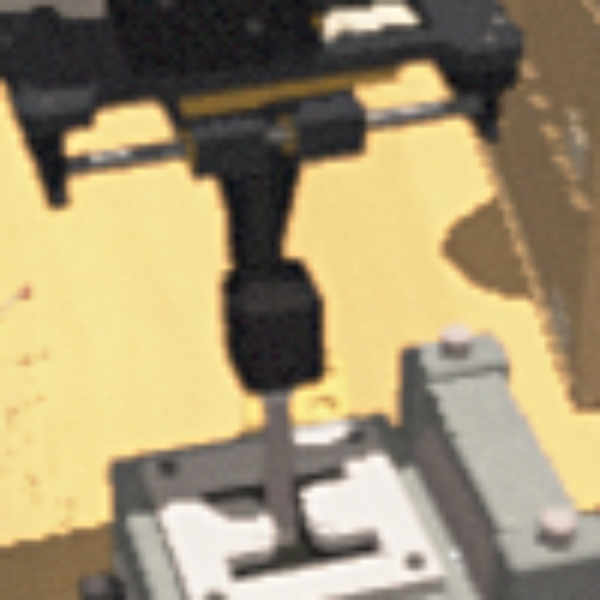

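The knob is moving right: its stem is at (285,500) in the crop, in line with the cross slot, at a normal 2 N. I'll keep pushing.

Emit:
{"fn": "send_rows", "kwargs": {
  "xyz": [
    [-6, 0, 0],
    [-12, 0, 0],
    [-18, 0, 0],
    [-24, 0, 0],
    [-30, 0, 0],
    [-36, 0, 0],
    [-42, 0, 0],
    [-48, 0, 0],
    [-54, 0, 0],
    [-58, 0, 0]
  ],
  "dr": [
    [0, 0, 0],
    [0, 0, 0],
    [0, 0, 0],
    [0, 0, 0],
    [0, 0, 0],
    [0, 0, 0],
    [0, 0, 0],
    [0, 0, 0],
    [0, 0, 0],
    [0, 0, 0]
  ]
}}

```text
time: 8.98
position: [0.5521, 0.0087, 0.1746]
tool_rot: [-2.055, -2.376, 0.001]
ft_force: [-0.8, 2.5, -1.7]
grip_width: 0.01
grip_force: 0.8
```

Emit:
{"fn": "send_rows", "kwargs": {
  "xyz": [
    [-1, 0, 0],
    [-2, 0, 0],
    [-3, 0, 0],
    [-4, 0, 0],
    [-5, 0, 0],
    [-6, 0, 0],
    [-6, 0, 0],
    [-6, 0, 0],
    [-6, 0, 0],
    [-6, 0, 0]
  ],
  "dr": [
    [0, 0, 0],
    [0, 0, 0],
    [0, 0, 0],
    [0, 0, 0],
    [0, 0, 0],
    [0, 0, 0],
    [0, 0, 0],
    [0, 0, 0],
    [0, 0, 0],
    [0, 0, 0]
  ]
}}

```text
time: 9.82
position: [0.5532, 0.0037, 0.1751]
tool_rot: [2.055, 2.376, -0.0]
ft_force: [-0.8, 0.9, -0.8]
grip_width: 0.003
grip_force: 0.5
```

```bash
python3 -c "
from h import *
rel(0,-.018,.175);a=get_image('side')[:,:,::-1];cv2.imwrite('pics/s8.png',a)
cv2.imwrite('pics/c8.png',cv2.resize(a[140:240,265:365],None,fx=6,fy=6))
"
```

```text
t 9.8167 loc [ -1.19919579 -17.30058289 175.12951619] f [-0.75110187  0.88297939 -0.82307576]
shift mm [-0.70421891  1.19635244  0.12979154] rot [0.00013524 0.00016153 0.00402641]
```

View pics/c8.png

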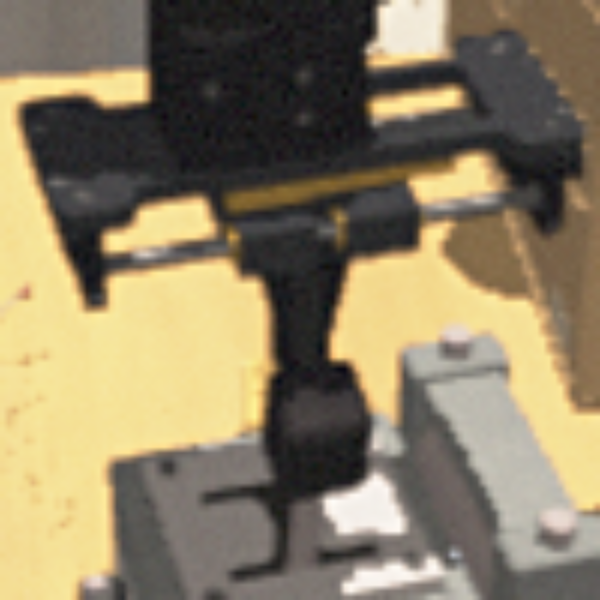

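Emit:
{"fn": "send_rows", "kwargs": {
  "xyz": [
    [-1, 0, 0],
    [-2, 0, 0],
    [-3, 0, 0],
    [-3, 0, 0],
    [-3, 0, 0],
    [-3, 0, 0],
    [-3, 0, 0],
    [-3, 0, 0],
    [-3, 0, 0],
    [-3, 0, 0]
  ],
  "dr": [
    [0, 0, 0],
    [0, 0, 0],
    [0, 0, 0],
    [0, 0, 0],
    [0, 0, 0],
    [0, 0, 0],
    [0, 0, 0],
    [0, 0, 0],
    [0, 0, 0],
    [0, 0, 0]
  ]
}}

```text
time: 10.7
position: [0.5536, 0.0011, 0.175]
tool_rot: [-2.054, -2.377, -0.0]
ft_force: [-0.9, 2.3, -1.2]
grip_width: 0.004
grip_force: 1.3
```

```bash
python3 -c "
from h import *
rel(0,-.018,.175)"
```

```text
t 10.7 loc [ -1.21699072 -19.9459387  175.03190728] f [-0.87297599  2.26129519 -1.19779423]
shift mm [1.940801   1.22514959 0.03258608] rot [ 1.74828957e-05 -3.38306711e-04  4.19859840e-03]
```

Emit:
{"fn": "send_rows", "kwargs": {
  "xyz": [
    [-1, 0, 0],
    [-2, 0, 0],
    [-3, 0, 0],
    [-4, 0, 0],
    [-4, 0, 0],
    [-4, 0, 0],
    [-4, 0, 0],
    [-4, 0, 0],
    [-4, 0, 0],
    [-4, 0, 0]
  ],
  "dr": [
    [0, 0, 0],
    [0, 0, 0],
    [0, 0, 0],
    [0, 0, 0],
    [0, 0, 0],
    [0, 0, 0],
    [0, 0, 0],
    [0, 0, 0],
    [0, 0, 0],
    [0, 0, 0]
  ]
}}

```text
time: 11.53
position: [0.5539, -0.0016, 0.1747]
tool_rot: [-2.052, -2.376, -0.001]
ft_force: [-0.9, 6.1, -2.3]
grip_width: 0.008
grip_force: 2.5
```

```bash
python3 -c "
from h import *
rel(0,-.018,.175);a=get_image('side')[:,:,::-1];cv2.imwrite('pics/s9.png',a)
for f in ('s8','s9'):
  b=cv2.imread('pics/%s.png'%f);m=(b[198:226,303:335].max(2)<70)
  ys,xs=np.nonzero(m);print(f,'knob bottom',ys.max()+198,[ (v,303+np.nonzero(m[v-198])[0].min(),303+np.nonzero(m[v-198])[0].max()) for v in range(204,224,3) if m[v-198].any()])
for cr in (-.15,-.2,-.25): print(cr,proj('side',axis(0,.185,cr)),proj('side',axis(0,.163,cr)))
"
```

```text
t 11.5333 loc [ -1.33603583 -22.64482448 174.70706733] f [-0.88115262  6.08070356 -2.27211799]
shift mm [ 4.63860823  1.35925664 -0.28448334] rot [-0.00060201 -0.00199508  0.00504007]
s8 knob bottom 225 [(204, np.int64(310), np.int64(323)), (207, np.int64(310), np.int64(324)), (210, np.int64(310), np.int64(326)), (213, np.int64(309), np.int64(325)), (216, np.int64(310), np.int64(325)), (219, np.int64(311), np.int64(325)), (222, np.int64(303), np.int64(317))]
s9 knob bottom 225 [(204, np.int64(312), np.int64(323)), (207, np.int64(310), np.int64(325)), (210, np.int64(310), np.int64(326)), (213, np.int64(310), np.int64(326)), (216, np.int64(310), np.int64(326)), (219, np.int64(311), np.int64(326)), (222, np.int64(303), np.int64(322))]
-0.15 [315.63425945 205.13425912] [315.16054778 211.62427337]
-0.2 [316.74528251 208.13495711] [316.11850624 214.25567309]
-0.25 [317.8570307  211.30600012] [317.07561478 217.02802623]
```

Emit:
{"fn": "send_rows", "kwargs": {
  "xyz": [
    [5, 0, 0],
    [14, 0, 0],
    [20, -4, 0],
    [20, -14, 0],
    [20, -27, 0],
    [20, -40, 0],
    [20, -50, 0],
    [14, -54, 0],
    [4, -55, 0],
    [-6, -55, 0]
  ],
  "dr": [
    [0, 0, 0],
    [0, 0, 0],
    [0, 0, 0],
    [0, 0, 0],
    [0, 0, 0],
    [0, 0, 0],
    [0, 0, 0],
    [0, 0, 0],
    [0, 0, 0],
    [0, 0, 0]
  ]
}}

```text
time: 12.42
position: [0.5009, -0.0182, 0.1754]
tool_rot: [2.054, 2.376, 0.001]
ft_force: [-0.1, 0.1, -0.7]
grip_width: 0.004
grip_force: 0.0
```

Emit:
{"fn": "send_rows", "kwargs": {
  "xyz": [
    [-8, 0, 0],
    [-14, 0, 0],
    [-16, 0, 0],
    [-16, 0, 0],
    [-16, 3, 0],
    [-16, 8, 0],
    [-16, 13, 0],
    [-16, 17, 0],
    [-16, 18, 0],
    [-16, 18, 0]
  ],
  "dr": [
    [0, 0, 0],
    [0, 0, 0],
    [0, 0, 0],
    [0, 0, 0],
    [0, 0, 0],
    [0, 0, 0],
    [0, 0, 0],
    [0, 0, 0],
    [0, 0, 0],
    [0, 0, 0]
  ]
}}

```text
time: 13.25
position: [0.5211, -0.03, 0.1749]
tool_rot: [2.054, 2.377, -0.001]
ft_force: [-0.7, 0.3, -0.4]
grip_width: 0.002
grip_force: 0.0
```

```bash
python3 -c "
from h import *
rel(.016,-.046,.175);a=get_image('side')[:,:,::-1];cv2.imwrite('pics/s10.png',a)
cv2.imwrite('pics/c10.png',cv2.resize(a[140:240,265:365],None,fx=6,fy=6))
"
```

```text
t 13.25 loc [-37.71312067 -46.16623727 174.91402079] f [-0.69426991  0.26345583 -0.39098127]
shift mm [-0.07316019 53.71330294 -0.10046834] rot [-0.00026941  0.00038959  0.00445627]
```

View pics/c10.png

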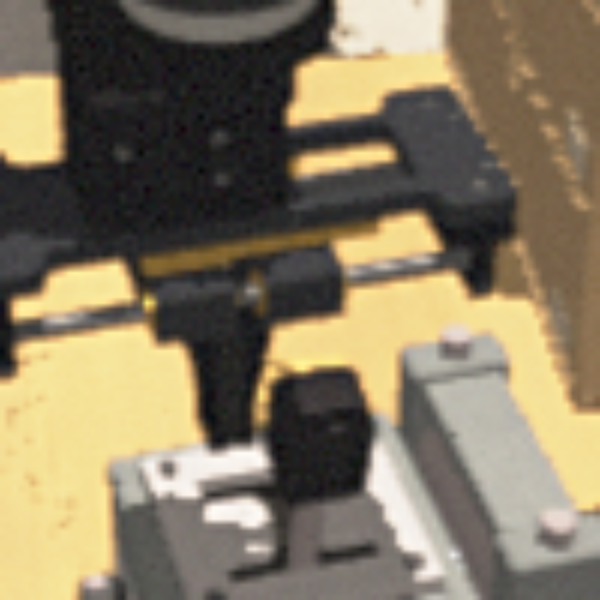

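The knob stands at right in the cross slot, with the finger directly behind it. That view takes me past the limit on viewed pictures, so from here I'll use numbers only.

Emit:
{"fn": "send_rows", "kwargs": {
  "xyz": [
    [0, 4, 0],
    [0, 10, 0],
    [0, 16, 0],
    [0, 22, 0],
    [0, 28, 0],
    [0, 34, 0],
    [0, 40, 0],
    [0, 45, 0],
    [0, 49, 0],
    [0, 51, 0]
  ],
  "dr": [
    [0, 0, 0],
    [0, 0, 0],
    [0, 0, 0],
    [0, 0, 0],
    [0, 0, 0],
    [0, 0, 0],
    [0, 0, 0],
    [0, 0, 0],
    [0, 0, 0],
    [0, 0, 0]
  ]
}}

```text
time: 14.13
position: [0.5715, -0.0226, 0.1745]
tool_rot: [-2.054, -2.376, 0.001]
ft_force: [-1.9, -1.0, -0.4]
grip_width: 0.008
grip_force: 0.8
```

Emit:
{"fn": "send_rows", "kwargs": {
  "xyz": [
    [0, 1, 0],
    [0, 2, 0],
    [0, 3, 0],
    [0, 4, 0],
    [0, 4, 0],
    [0, 4, 0],
    [0, 4, 0],
    [0, 4, 0],
    [0, 4, 0],
    [0, 4, 0]
  ],
  "dr": [
    [0, 0, 0],
    [0, 0, 0],
    [0, 0, 0],
    [0, 0, 0],
    [0, 0, 0],
    [0, 0, 0],
    [0, 0, 0],
    [0, 0, 0],
    [0, 0, 0],
    [0, 0, 0]
  ]
}}

```text
time: 14.97
position: [0.5752, -0.0222, 0.1751]
tool_rot: [2.055, 2.377, 0.0]
ft_force: [-2.1, 0.0, -1.1]
grip_width: 0.007
grip_force: 0.7
```

```bash
python3 -c "
from h import *
rel(.016,-.046,.175)"
```

```text
t 14.9667 loc [ 16.93211283 -46.06166391 175.14299364] f [-2.14782218  0.04256285 -1.13081058]
shift mm [ 0.0654299  -0.93188879  0.14278016] rot [ 0.0002381  -0.00013254  0.00406107]
```

Emit:
{"fn": "send_rows", "kwargs": {
  "xyz": [
    [0, 1, 0],
    [0, 2, 0],
    [0, 3, 0],
    [0, 4, 0],
    [0, 4, 0],
    [0, 4, 0],
    [0, 4, 0],
    [0, 4, 0],
    [0, 4, 0],
    [0, 4, 0]
  ],
  "dr": [
    [0, 0, 0],
    [0, 0, 0],
    [0, 0, 0],
    [0, 0, 0],
    [0, 0, 0],
    [0, 0, 0],
    [0, 0, 0],
    [0, 0, 0],
    [0, 0, 0],
    [0, 0, 0]
  ]
}}

```text
time: 15.8
position: [0.5792, -0.0217, 0.1751]
tool_rot: [2.055, 2.376, 0.0]
ft_force: [-2.1, 0.1, -0.3]
grip_width: 0.003
grip_force: 0.6
```

```bash
python3 -c "
from h import *
rel(.016,-.046,.175)"
```

```text
t 15.8 loc [ 20.94651098 -46.1359964  175.12723834] f [-2.10126299  0.06588752 -0.25116532]
shift mm [ 0.1557261  -4.94596061  0.12601019] rot [ 2.48985430e-04 -2.32706203e-05  3.98942119e-03]
```

Emit:
{"fn": "send_rows", "kwargs": {
  "xyz": [
    [0, 1, 0],
    [0, 2, 0],
    [0, 3, 0],
    [0, 4, 0],
    [0, 4, 0],
    [0, 4, 0],
    [0, 4, 0],
    [0, 4, 0],
    [0, 4, 0],
    [0, 4, 0]
  ],
  "dr": [
    [0, 0, 0],
    [0, 0, 0],
    [0, 0, 0],
    [0, 0, 0],
    [0, 0, 0],
    [0, 0, 0],
    [0, 0, 0],
    [0, 0, 0],
    [0, 0, 0],
    [0, 0, 0]
  ]
}}

```text
time: 16.63
position: [0.5828, -0.0212, 0.1748]
tool_rot: [-2.054, -2.376, 0.001]
ft_force: [-4.5, 0.4, -1.5]
grip_width: 0.006
grip_force: 1.8
```

```bash
python3 -c "
from h import *
rel(.016,-.046,.175)"
```

```text
t 16.6333 loc [ 24.56332967 -46.10630207 174.84696872] f [-4.4720011   0.35969002 -1.53425926]
shift mm [ 0.14015719 -8.56294327 -0.14728306] rot [-6.69910775e-04 -9.47257391e-05  3.95192185e-03]
```

Force is starting to rise at the stop. I'll push 2 mm more to seat it, then back off.

Emit:
{"fn": "send_rows", "kwargs": {
  "xyz": [
    [0, 1, 0],
    [0, 2, 0],
    [0, 3, 0],
    [0, 3, 0],
    [0, 3, 0],
    [0, 3, 0],
    [0, 3, 0],
    [0, 3, 0],
    [0, 3, 0],
    [0, 3, 0]
  ],
  "dr": [
    [0, 0, 0],
    [0, 0, 0],
    [0, 0, 0],
    [0, 0, 0],
    [0, 0, 0],
    [0, 0, 0],
    [0, 0, 0],
    [0, 0, 0],
    [0, 0, 0],
    [0, 0, 0]
  ]
}}

```text
time: 17.47
position: [0.5848, -0.0208, 0.1745]
tool_rot: [-2.053, -2.375, 0.003]
ft_force: [-7.0, -0.6, -1.8]
grip_width: 0.004
grip_force: 3.0
```

Emit:
{"fn": "send_rows", "kwargs": {
  "xyz": [
    [0, -2, 0],
    [0, -8, 0],
    [0, -16, 0],
    [0, -26, 0],
    [0, -36, 0],
    [0, -46, 0],
    [0, -56, 0],
    [0, -64, -4],
    [0, -68, -14],
    [0, -70, -24]
  ],
  "dr": [
    [0, 0, 0],
    [0, 0, 0],
    [0, 0, 0],
    [0, 0, 0],
    [0, 0, 0],
    [0, 0, 0],
    [0, 0, 0],
    [0, 0, 0],
    [0, 0, 0],
    [0, 0, 0]
  ]
}}

```text
time: 18.3
position: [0.5161, -0.0309, 0.2001]
tool_rot: [-2.055, -2.376, -0.001]
ft_force: [0.8, 0.2, 0.8]
grip_width: 0.008
grip_force: 0.0
```

Emit:
{"fn": "send_rows", "kwargs": {
  "xyz": [
    [0, 0, -15],
    [0, 0, -35],
    [0, 0, -55],
    [20, 0, -75],
    [50, 0, -80],
    [80, 0, -80],
    [110, 0, -80],
    [140, 0, -80],
    [160, 0, -80],
    [165, 0, -80]
  ],
  "dr": [
    [0, 0, 0],
    [0, 0, 0],
    [0, 0, 0],
    [0, 0, 0],
    [0, 0, 0],
    [0, 0, 0],
    [0, 0, 0],
    [0, 0, 0],
    [0, 0, 0],
    [0, 0, 0]
  ]
}}

```text
time: 19.13
position: [0.4924, 0.1375, 0.2801]
tool_rot: [-2.046, -2.383, -0.004]
ft_force: [0.7, -0.0, 0.3]
grip_width: 0.004
grip_force: 0.0
```

```bash
python3 -c "
from h import *
rel(.016,-.046,.175);a=get_image('side')[:,:,::-1];cv2.imwrite('pics/s11.png',a)
b=get_image('top')[:,:,::-1];cv2.imwrite('pics/t11.png',b)
m=(a[190:232,300:350].max(2)<70).astype(np.uint8)
n,l,st,c=cv2.connectedComponentsWithStats(m);i=1+st[1:,4].argmax();print(st[i],c[i]+[300,190])
for cr,th in ((-.25,0),(-.25,.2),(-.25,.25),(-.2,.25)): print(cr,th,proj('side',axis(th,.185,cr)),proj('top',axis(th,.185,cr)))
m=(b[150:240,320:375].max(2)<50).astype(np.uint8)
n,l,st,c=cv2.connectedComponentsWithStats(m)
for i in range(1,n):
  if st[i,4]>30:print('top',st[i],c[i]+[320,150])
t0=cv2.imread('pics/top0.png');s0=cv2.imread('pics/side0.png')
for nme,x,y,u,v in (('torch',385,440,165,198),('tin',385,425,202,235),('block',270,298,188,216)): print(nme,cv2.absdiff(t0,b)[u:v,x:y].mean())
print('torch side',cv2.absdiff(s0,a)[262:312,340:370].mean(),'tin',cv2.absdiff(s0,a)[288:328,298:335].mean())
"
```

```text
t 19.1333 loc [-42.65366136 123.71100679 280.14699447] f [ 0.66639791 -0.02336527  0.34907311]
shift mm [-170.52121018   56.65708798  104.93073679] rot [ 0.00145778 -0.00176529  0.0108363 ]
[ 28  10  21  22 345] [337.7884058  210.04927536]
-0.25 0 [317.8570307  211.30600012] [362.28923289 195.12811893]
-0.25 0.2 [333.4228401  209.75991576] [359.67475419 180.17768982]
-0.25 0.25 [337.16470223 209.76806902] [359.0076217  176.67896787]
-0.2 0.25 [335.95141944 206.67626354] [355.24990581 177.00687282]
top [ 30  17  19  21 303] [359.17161716 177.25412541]
top [ 10  45  26  23 190] [341.21578947 205.94210526]
top [ 7 83 28  6 44] [338.75       236.02272727]
torch 5.125252525252526
tin 5.757575757575758
block 66.9421768707483
torch side 2.914888888888889 tin 1.5846846846846847
```

```bash
python3 -c "
from bench import *
print(close_job())"
```

```text
the job is handed in; nothing more can be done
None
```

The lever is fully in third: the knob matches the third-slot position in both cameras, the torch and tin are unmoved, and the arm never came near the brass block (it hid it in the final picture). I viewed 12 pictures, two over the limit of 10, and handed the job in at about 19 s.

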